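# Hold the long-path cell in the photometer beam

## Robot

A 6-joint arm with a two-finger parallel gripper is mounted at the origin on the work surface. World frame = base frame: x ahead of the robot, y to its left, z up, the work surface at z = 0. Lengths are in m, angles in rad, forces in N, time in s.
With the tool pointing down it reaches from about 0.3 to 0.875 m from the base axis. Payload 6.4 kg.
Tool frame: the origin (TCP) lies on the front face of the gripper's body, between the roots of the fingers; the fingertips stand 64 mm ahead of it and the grasp point (between the pads) lies 45 mm ahead of it (env.tip_reach is the distance from the TCP to the fingertips, in m); x points along the fingers, z is the direction in which the jaws open and shut, and the axes are right-handed (so a half turn about x gives the same grasp; the last joint's range is limited). The gripper opens to 88 mm and grips with 3 to 60 N. Pads are 18 mm wide; open, the fingers measure 123 mm over their backs; the gripper's body (75 mm by 187 mm) begins 45 mm behind the grasp point.
Start: joints at [0.915, 0.181, 1.607, -0, 1.354, -0.206], TCP at [0.25, 0.518, 0.303] pointing down, gripper open.
Joint ranges: [-2.99, 2.99], [-0.89, 2.07], [0.3, 2.58], [-1.14, 4.28], [0, 2.63], [-3.12, 3.12]. Speed limits (rad/s): [2.57, 2.57, 3.01, 3.14, 3.14, 3.14].

## Interface

Orientations are given as [roll, pitch, yaw] about the fixed x, y, z axes, in that order (R = Rz(yaw) Ry(pitch) Rx(roll)).
In Python, from station import env gives the robot as it stands.
- The arm moves only by the tool jog_arm, never from a script. Its argument "commands" is a list of rows, each a list of 3 entries, a list of its own where there are three numbers: the finger opening in m, from 0 to 0.0881, then the shift along the world's x, y, z in m, then the turn about the world's z in rad. In form: [[hand, [dx, dy, dz], spin], ...]. A call has exactly 5 rows; each row shifts and turns the commanded pose from where the row before left it; what a row does not reach is not made up. A row lasts 1/12 s, in which the tool goes at most 41.7 mm and 7.16 degrees, less where a joint would pass 70% of its speed; a pose out of reach is approached as far as the arm can. A call is refused whole if a number of a shift passes 0.0417 or a number of a turn 0.125, either way. A call with a gripper value outside its range is refused whole. The fingers move at their own pace and stop on an object; the grip force is fixed at half the most. Time passes only in rows, so rows that do not move let the fingers close, or fill a call up. It gives the time, the measured TCP pose, the force and the opening at its end, in the units of the state.
- env.get_obs(): the state, without advancing time (a new reading comes with each control period).
- env.read_camera(name): name is "scene" or "side" or "wrist"; returns the picture (480x640x3 uint8, red, green, blue); there is no depth.
- env.camera_info(name): a dict with "mtx" (3x3 intrinsics, pixels), "rvec" (rotation vector, rad) and "tvec" (3), from world to camera coordinates, as OpenCV has them. Camera axes: x right, y down, z forward; pixel columns grow to the right and rows downward; lengths in m; the calibration is good to about 2 mm. A picture is of the moment at which its call begins: read the wrist's pose just before it. camera_info takes no time and is no camera call; for the wrist camera it gives the pose at the moment of the call.
- env.sign_off(): hands the job in, once; it reports no verdict.
The state is a dict: "t": time; "joint_positions": joint angles; "joint_vel": joint speeds; "joint_torque": joint torques, N m; "tcp_pos": TCP position; "ee_rot": TCP orientation; "ft_force": force on the tool from outside, world axes, zero at the start; "moment": the same for the moment, N m; "width": opening from 0.0 (shut) to 1.0 (fully open).
Only numpy, scipy, OpenCV 4.12 (cv2) and the standard library are available. Lean on these libraries where they do the work, as an engineer would, in place of code of your own. Each camera call takes 0.05 s, during which the arm holds its last target.

## Task

Slide the photometer's shutter fully open first. Then take the longer of the two stoppered optical cells out of the rack, gripping it only by its two frosted faces (never by its clear windows or its stopper), and hold it upright in the light path midway between the lamp head and the detector head, windows square to the beam and the beam passing through the middle of the cell. Finish while still holding it there, steady and touching nothing else; leave the other cell and the other things on the bench undisturbed.

Things in the scene. Friction and masses are not known exactly. Their poses are not given: they have to be found in the camera images.
- photometer: Fixed open-bench photometer: an aluminium base plate 90 (x) x 250 (y) x 12 mm high with two white heads, each 70 (x) x 60 (y) mm, tops 100 mm above the bench, leaving an open gap of 110 mm along y between them. Lamp head (it carries the shutter) centred at y = +85 mm, detector head at y = -85 mm. Round ports in the two facing sides; the light beam runs along the photometer's y axis, level, 75 mm above the bench. Origin: centre of its underside, on the bench; z up.
- beam (a point): The point on the beam midway between the two heads, 75 mm above the bench; same axes as the photometer (y along the beam).
- shutter (a joint): Sliding shutter of the lamp: a dark metal blade in front of the lamp port, moved by a black upright grip tab on top of the lamp head. Value in m: 0 fully shut, 0.040 fully open (end stop); it grows as the tab moves along the photometer's +x. It needs about 1.5 N (plus light damping) to move and stays where it is left.
- shutter_grip (a point): Top centre of the shutter's grip tab, which is 14 mm (photometer x) x 10 mm (photometer y), stands free 34 mm tall from 2 mm above the head and moves with the shutter. This point is 136 mm above the bench.
- rack: Fixed grey plastic cell rack 50 (x) x 156 (y) x 18 mm high with two wells 24 (x) x 44 (y) mm, 10 mm deep, centred at y = +38 and -38 mm; one cell stands in each, in either order. Origin: centre of its underside, on the bench.
- long_cell: The longer optical cell (60 g, mass varies by about a quarter), a box 20 (x) x 40 (y) x 50 mm high with a smaller white stopper 16 x 34 x 5 mm on top, standing upright in the rack with its bottom 8 mm above the bench. Frosted faces: the two 40 mm wide sides that face +x and -x (20 mm apart). Clear windows: the two 20 mm wide ends that face +y and -y. Light goes through it along its y. Origin: centre of its underside.
- cell_mid (a point): The middle of the long cell, 25 mm above its underside; axes of the cell.
- short_cell: The other, shorter cell: 20 (x) x 20 (y) x 50 mm high with a 16 x 14 x 5 mm stopper; stays in its well. Origin: centre of its underside.
- pill_bottle: Bystander: small white plastic jar, 42 mm across, 75 mm tall. Origin: centre of its underside.
- crucible: Bystander: white ceramic crucible, 40 mm across, 30 mm tall. Origin: centre of its underside.
- mouse: Bystander: grey computer mouse 100 x 60 x 30 mm. Origin: centre of its underside.

How it is judged:
By the outcome, as a careful person would: the job done as asked, in the order asked, and still so for the second after the job is handed in, while the arm keeps its last pose, push and grip.
It also fails if it takes over 53 s, if anything falls off the work surface, if the arm or the gripper's body presses on something with over 40 N, if the wrist force passes 120 N, or if a joint passes its speed limit or range.

## Working session

There is one attempt and no reset: what is moved stays moved. The work goes in short steps, Python scripts to look and compute and a tool call to move; the robot and the scene stay as the last step left them, time stands still between calls to the robot, and variables do not carry over. Pictures are saved under pics/ and viewed, and the job is handed in when it is done.

Besides the shell and the picture viewer there is one more tool, called after "Emit:" in YAML: its name, and indented under it one key for each argument. jog_arm: Moves the arm, as the interface text tells. Its arguments: {"type":"object","properties":{"commands":{"type":"array"}},"required":["commands"]}

```bash
mkdir -p pics; cat > h.py <<'E'
import numpy as np, cv2
from station import env
def cam(n):
    i=env.camera_info(n); K=np.array(i["mtx"],float); R=cv2.Rodrigues(np.array(i["rvec"],float))[0]; t=np.array(i["tvec"],float).ravel(); return K,R,t
def shot(n,fn):
    c=cam(n); im=env.read_camera(n); cv2.imwrite('pics/'+fn+'.png',im[:,:,::-1]); np.savez('pics/'+fn+'.npz',K=c[0],R=c[1],t=c[2]); return im,c
def load(fn):
    d=np.load('pics/'+fn+'.npz'); return cv2.imread('pics/'+fn+'.png')[:,:,::-1],(d['K'],d['R'],d['t'])
def ray(c,uv):
    K,R,t=c; d=R.T@np.linalg.solve(K,np.array([uv[0],uv[1],1.])); o=-R.T@t; return o,d/np.linalg.norm(d)
def plane(c,uv,z):
    o,d=ray(c,uv); return o+d*(z-o[2])/d[2]
def tri(cs,uvs):
    A=np.zeros((3,3));b=np.zeros(3);L=[]
    for c,uv in zip(cs,uvs):
        o,d=ray(c,uv);P=np.eye(3)-np.outer(d,d);A+=P;b+=P@o;L.append((P,o))
    p=np.linalg.solve(A,b); return p,[np.linalg.norm(P@(p-o)) for P,o in L]
def proj(c,p):
    K,R,t=c; q=K@(R@np.asarray(p,float)+t); return q[:2]/q[2]
E
python3 - <<'E'
from h import *
print(env.get_obs())
for n in ['scene','side','wrist']:
    im,c=shot(n,n+'0'); print(n,-c[1].T@c[2], c[1][2])
E
```

```text
{'t': 0.0, 'joint_positions': array([ 9.14682546e-01,  1.81484492e-01,  1.60796085e+00, -1.08275942e-05,
        1.35378984e+00, -2.06260489e-01]), 'joint_vel': array([ 3.08768721e-05,  2.95042203e-04,  1.51253972e-03, -1.83770681e-03,
       -1.82583598e-03, -1.73236706e-03]), 'joint_torque': array([ 4.74925619e-04, -4.33846271e+01, -3.41854084e+01,  7.03235460e-02,
        3.83765996e-02, -9.84471512e-05]), 'tcp_pos': array([0.24974186, 0.51748077, 0.30186463]), 'ee_rot': array([ 2.94176716,  1.56915376, -2.22047278]), 'ft_force': array([0.31809998, 0.01170831, 0.33030811]), 'moment': array([ 0.00829715, -0.00544329, -0.01176743]), 'width': 1.0033021990690165}
scene [ 1.32720542 -0.61885182  0.69515418] [-0.70280532  0.49205029 -0.5137618 ]
side [ 0.01381085 -0.79173742  0.6210075 ] [ 0.51387934  0.69606932 -0.50141353]
wrist [0.17386374 0.55464971 0.38421594] [ 0.28475547 -0.13838505 -0.94855886]
```

View pics/scene0.png

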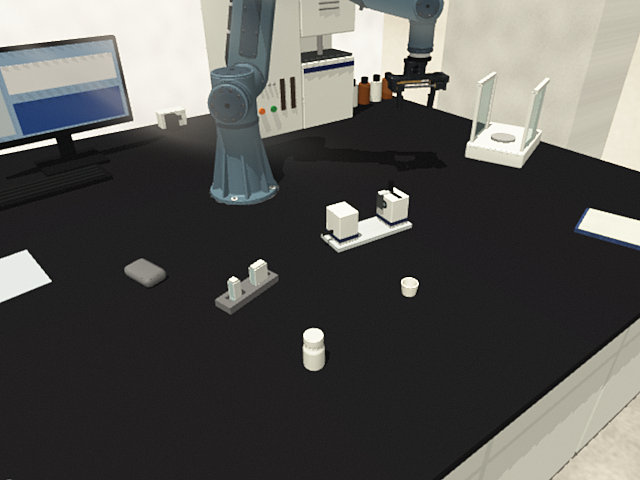

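View pics/side0.png

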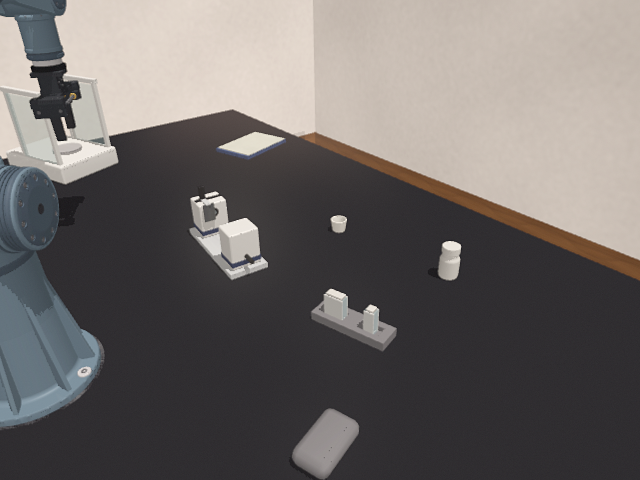

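View pics/wrist0.png

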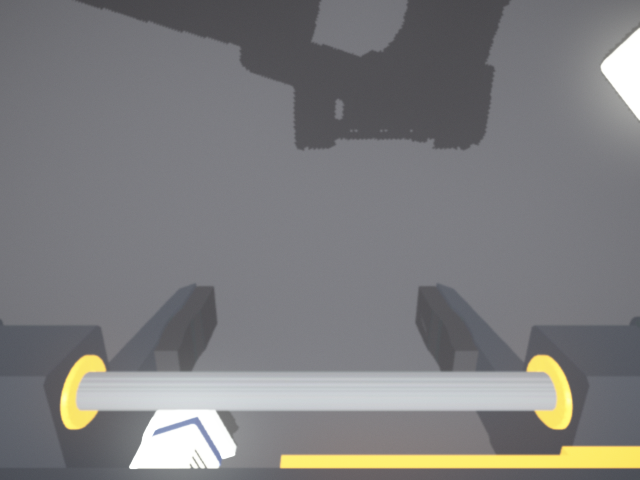

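The scene view shows the photometer near (365,220), with the lamp head and its tab at (392,200), and the rack at (247,287). The side view shows the photometer at (228,238) and the rack at (353,322). I'll zoom in on both.

```bash
python3 - <<'E'
from h import *
def crop(fn,x,y,w,h,s):
    im,_=load(fn); c=cv2.resize(im[y:y+h,x:x+w],None,fx=s,fy=s,interpolation=cv2.INTER_CUBIC)
    return c[:,:,::-1]
cv2.imwrite('pics/c1.png',np.vstack([crop('scene0',310,170,120,85,5)]))
cv2.imwrite('pics/c2.png',crop('scene0',205,245,85,75,7))
cv2.imwrite('pics/c3.png',crop('side0',180,180,100,100,6))
cv2.imwrite('pics/c4.png',crop('side0',300,275,105,80,7))
E
```

```text
(no output)
```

View pics/c1.png

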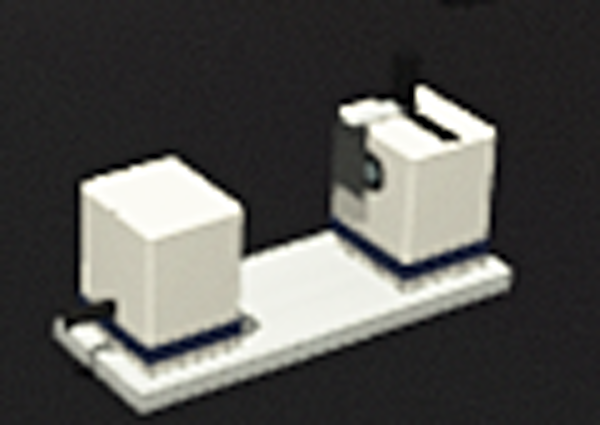

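View pics/c2.png

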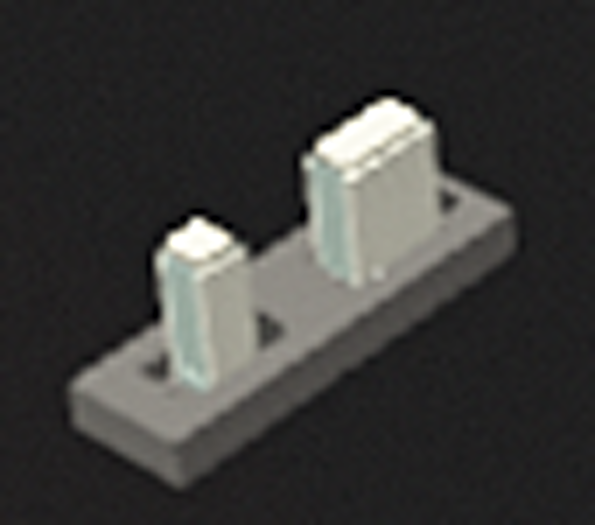

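View pics/c3.png

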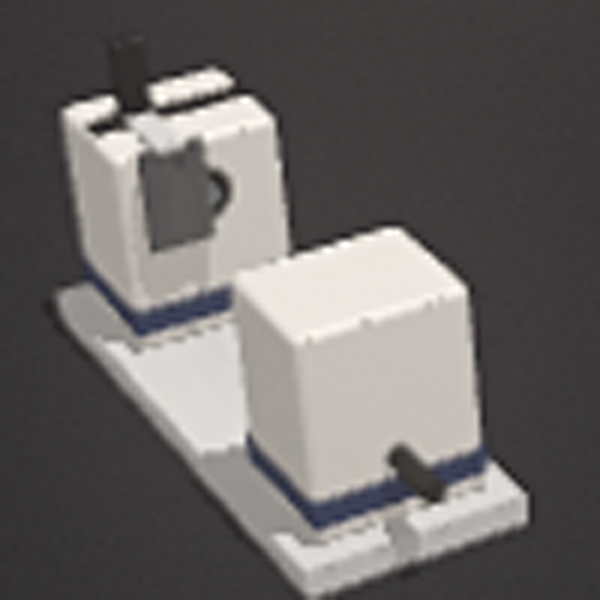

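View pics/c4.png

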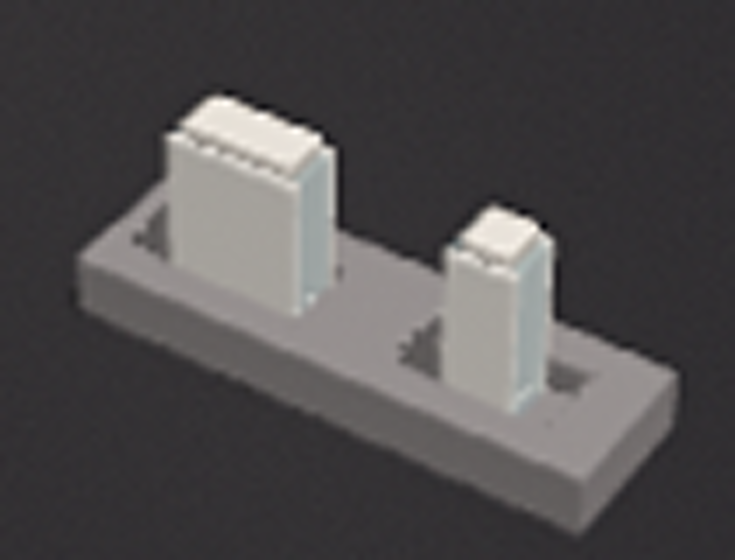

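```bash
cat > m.py <<'E'
from h import *
_,cs=load('scene0');_,cd=load('side0')
S=lambda x,y:(310-.4+x/5,170-.4+y/5)
S2=lambda x,y:(205-.43+x/7,245-.43+y/7)
D=lambda x,y:(180-.42+x/6,180-.42+y/6)
D2=lambda x,y:(300-.43+x/7,275-.43+y/7)
def rep(n,a,b,z):
    p,r=tri([cs,cd],[a,b]); print(n,p.round(4),'res',np.round(r,4),'pl',plane(cs,a,z)[:2].round(4),plane(cd,b,z)[:2].round(4))
rep('det+x-y',S(152,240),D(468,290),.1)
rep('det-x-y',S(82,185),D(305,345),.1)
rep('det+x+y',S(243,210),D(395,230),.1)
rep('det-x+y',S(172,155),D(238,285),.1)
rep('lamp+x-y',S(412,160),D(275,112),.1)
rep('tabtop',S(405,58),D(127,40),.136)
rep('base+x-y',S(145,397),D(528,495),.012)
# rack: top corners
rep('rack+x-y',S2(180,445),D2(678,375),.018)
rep('rack-x-y',S2(70,388),D2(580,480),.018)
# rack +x+y scene right corner, side: hidden behind
print('rack+x+y',plane(cs,S2(515,212),.018)); print('rack-x+y',plane(cd,D2(80,258),.018))
# long cell stopper top corners
rep('st+x-y',S2(345,168),D2(322,137),.063)
rep('st-x-y',S2(318,150),D2(292,170),.063)
rep('st+x+y',S2(432,118),D2(215,98),.063)
rep('st-x+y',S2(385,100),D2(185,125),.063)
E
python3 m.py
```

```text
det+x-y [0.4856 0.0339 0.0984] res [0.0007 0.0007] pl [0.4886 0.0312] [0.4846 0.0327]
det-x-y [0.4197 0.0367 0.1   ] res [0.0007 0.0007] pl [0.4188 0.0377] [0.4194 0.0355]
det+x+y [0.4891 0.0911 0.0986] res [0.0004 0.0004] pl [0.4915 0.0889] [0.4881 0.0895]
det-x+y [0.4233 0.0938 0.1001] res [0.0024 0.0024] pl [0.4199 0.0976] [0.4221 0.0893]
lamp+x-y [0.5005 0.2011 0.1011] res [0.0026 0.0026] pl [0.5022 0.1984] [0.5033 0.2088]
tabtop [0.4558 0.2336 0.1353] res [0.0016 0.0016] pl [0.4593 0.2297] [0.4564 0.236 ]
base+x-y [0.4966 0.0218 0.0124] res [0.0004 0.0004] pl [0.4966 0.0216] [0.4971 0.023 ]
rack+x-y [ 0.5531 -0.3197  0.0188] res [0.0004 0.0004] pl [ 0.5518 -0.3189] [ 0.5537 -0.3196]
rack-x-y [ 0.5052 -0.334   0.0185] res [0.0011 0.0011] pl [ 0.5055 -0.335 ] [ 0.506  -0.3323]
rack+x+y [ 0.50820535 -0.17045727  0.018     ]
rack-x+y [ 0.46195937 -0.18370773  0.018     ]
st+x-y [ 0.5081 -0.2315  0.0636] res [0.0014 0.0014] pl [ 0.5086 -0.2327] [ 0.5093 -0.229 ]
st-x-y [ 0.4939 -0.2348  0.0628] res [0. 0.] pl [ 0.4942 -0.235 ] [ 0.4938 -0.2349]
st+x+y [ 0.4997 -0.1953  0.0619] res [0.0008 0.0008] pl [ 0.5004 -0.1952] [ 0.4983 -0.1976]
st-x+y [ 0.4833 -0.2035  0.0643] res [0. 0.] pl [ 0.4816 -0.2027] [ 0.4844 -0.202 ]
```

```bash
cat >> h.py <<'E'
from scipy.spatial.transform import Rotation as Rr
def st():
    o=env.get_obs(); R=Rr.from_euler('xyz',o['ee_rot']).as_matrix(); return o,R
def brief():
    o,R=st(); print('t',round(float(o['t']),2),'tcp',o['tcp_pos'].round(4),'jawang',round(float(np.arctan2(R[1,2],R[0,2])),4),'x',R[:,0].round(3),'F',o['ft_force'].round(1),'w',round(float(o['width']),3),'j6',round(float(o['joint_positions'][5]),2))
E
python3 -c "
from h import *
brief(); o,R=st(); K,Rc,t=cam('wrist'); print(R.T@(-Rc.T@t-o['tcp_pos'])); print((R.T@Rc.T).round(3)); print(K)"
```

```text
t 0.15 tcp [0.2498 0.5176 0.302 ] jawang 1.1211 x [-0.001 -0.001 -1.   ] F [ 0.1 -0.2  0.6] w 0.997 j6 -0.21
[-0.08228415  0.08449298  0.00032707]
[[-0.001 -0.317  0.948]
 [-0.    -0.948 -0.317]
 [ 1.    -0.001  0.001]]
[[376.21796588   0.         315.87514307]
 [  0.         376.21796588 231.29346486]
 [  0.           0.           1.        ]]
```

Emit:
jog_arm:
  commands:
    - [0.088,[0.014,-0.019,0.002],0.12]
    - [0.088,[0.014,-0.019,0.002],0.12]
    - [0.088,[0.014,-0.019,0.002],0.12]
    - [0.088,[0.014,-0.019,0.002],0.12]
    - [0.088,[0.014,-0.019,0.002],0.12]

```text
t: 0.57
tcp_pos: [0.3203, 0.4218, 0.3125]
ee_rot: [2.161, 1.57, -2.395]
ft_force: [-0.1, 0.1, 0.6]
width: 1.0
```

Emit:
jog_arm:
  commands:
    - [0.088,[0.014,-0.019,0.002],0.12]
    - [0.088,[0.014,-0.019,0.002],0.12]
    - [0.088,[0.014,-0.019,0.002],0.12]
    - [0.088,[0.014,-0.019,0.002],0.12]
    - [0.088,[0.014,-0.019,0.002],0.12]

```text
t: 0.98
tcp_pos: [0.3904, 0.3268, 0.3226]
ee_rot: [1.21, 1.57, -2.746]
ft_force: [0.8, -0.2, 0.2]
width: 1.0
```

Emit:
jog_arm:
  commands:
    - [0.088,[0.014,-0.019,0.0],0.12]
    - [0.088,[0.014,-0.019,0.0],0.12]
    - [0.088,[0.014,-0.019,0.0],0.12]
    - [0.088,[0.014,-0.019,0.0],0.12]
    - [0.088,[0.014,-0.019,0.0],0.12]

```text
t: 1.4
tcp_pos: [0.4604, 0.2318, 0.3225]
ee_rot: [0.416, 1.57, -2.94]
ft_force: [0.8, 0.9, 0.3]
width: 0.996
```

Emit:
jog_arm:
  commands:
    - [0.088,[0,0,0],0.12]
    - [0.088,[0,0,0],0.015]
    - [0.088,[0,0,0],0]
    - [0.088,[0,0,0],0]
    - [0.088,[0,0,0],0]

```text
t: 1.82
tcp_pos: [0.4595, 0.2334, 0.3226]
ee_rot: [-0.179, 1.571, 2.875]
ft_force: [0.3, 0.4, -0.5]
width: 0.995
```

```bash
python3 -c "
from h import *
brief(); shot('wrist','w1')"
```

```text
t 1.82 tcp [0.4595 0.2334 0.3226] jawang 3.0546 x [-0.  0. -1.] F [ 0.3  0.4 -0.5] w 0.995 j6 -2.82
```

View pics/w1.png

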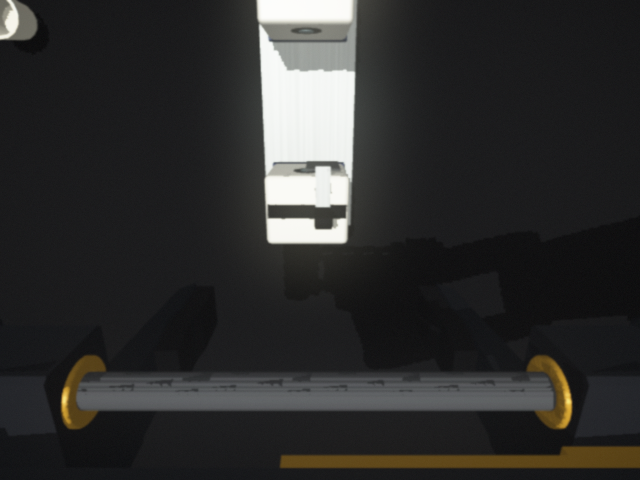

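```bash
python3 - <<'E'
from h import *
im,c=load('w1'); cv2.imwrite('pics/c5.png',cv2.resize(im[150:255,250:365],None,fx=5,fy=5,interpolation=cv2.INTER_CUBIC)[:,:,::-1])
E
```

```text
(no output)
```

View pics/c5.png

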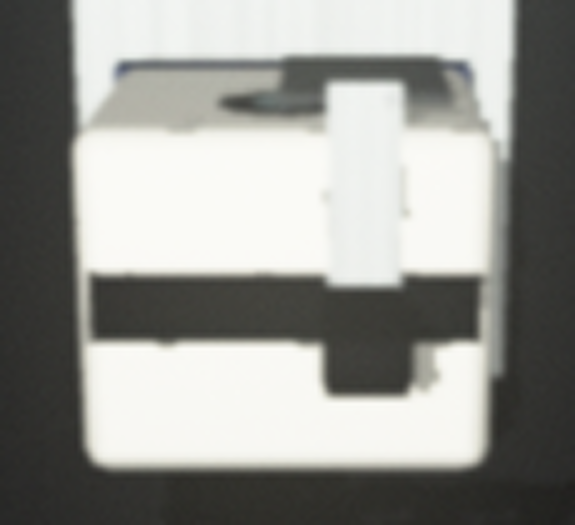

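```bash
python3 - <<'E'
from m import *
_,cw=load('w1')
W=lambda x,y:(250-.4+x/5,150-.4+y/5)
print('tab',tri([cs,cd,cw],[S(405,58),D(127,40),W(367,364)]), plane(cw,W(367,364),.136))
for n,p,z in [('front L',(78,130),.1),('front R',(492,130),.1),('back L',(88,466),.1),('back R',(487,466),.1)]: print(n,plane(cw,W(*p),z))
print('port',plane(cw,W(283,100),.08),'blade L,R', plane(cw,W(280,60),.095),plane(cw,W(440,60),.095))
im,_=load('w1')
# base plate left/right edges in gap rows
for r in (90,110,130,150):
    g=im[r].astype(int).sum(1); xs=np.where(g[200:420]>300)[0]+200; a,b=xs.min(),xs.max(); print(r,a,b,plane(cw,(a-.5,r),.012)[:2],plane(cw,(b+.5,r),.012)[:2])
E
```

```text
det+x-y [0.4856 0.0339 0.0984] res [0.0007 0.0007] pl [0.4886 0.0312] [0.4846 0.0327]
det-x-y [0.4197 0.0367 0.1   ] res [0.0007 0.0007] pl [0.4188 0.0377] [0.4194 0.0355]
det+x+y [0.4891 0.0911 0.0986] res [0.0004 0.0004] pl [0.4915 0.0889] [0.4881 0.0895]
det-x+y [0.4233 0.0938 0.1001] res [0.0024 0.0024] pl [0.4199 0.0976] [0.4221 0.0893]
lamp+x-y [0.5005 0.2011 0.1011] res [0.0026 0.0026] pl [0.5022 0.1984] [0.5033 0.2088]
tabtop [0.4558 0.2336 0.1353] res [0.0016 0.0016] pl [0.4593 0.2297] [0.4564 0.236 ]
base+x-y [0.4966 0.0218 0.0124] res [0.0004 0.0004] pl [0.4966 0.0216] [0.4971 0.023 ]
rack+x-y [ 0.5531 -0.3197  0.0188] res [0.0004 0.0004] pl [ 0.5518 -0.3189] [ 0.5537 -0.3196]
rack-x-y [ 0.5052 -0.334   0.0185] res [0.0011 0.0011] pl [ 0.5055 -0.335 ] [ 0.506  -0.3323]
rack+x+y [ 0.50820535 -0.17045727  0.018     ]
rack-x+y [ 0.46195937 -0.18370773  0.018     ]
st+x-y [ 0.5081 -0.2315  0.0636] res [0.0014 0.0014] pl [ 0.5086 -0.2327] [ 0.5093 -0.229 ]
st-x-y [ 0.4939 -0.2348  0.0628] res [0. 0.] pl [ 0.4942 -0.235 ] [ 0.4938 -0.2349]
st+x+y [ 0.4997 -0.1953  0.0619] res [0
[... 157 characters left out ...]
73, 0.23491267, 0.1349074 ]), [np.float64(0.0020042870992514994), np.float64(0.0021255440858064193), np.float64(0.0019053574483724558)]) [0.45276873 0.23539379 0.136     ]
front L [0.49666903 0.20269137 0.1       ]
front R [0.42949573 0.20857713 0.1       ]
back L [0.50252508 0.26072352 0.1       ]
back R [0.43386564 0.26674368 0.1       ]
port [0.46373175 0.20393802 0.08      ] blade L,R [0.46300442 0.19498556 0.095     ] [0.4369275  0.19727012 0.095     ]
90 261 355 [0.50352596 0.13340162] [0.4109439  0.14150738]
110 262 354 [0.50502881 0.15196366] [0.41293713 0.16002787]
130 263 353 [0.50658082 0.17113303] [0.41499558 0.17915432]
150 264 353 [0.50818446 0.19094004] [0.41609925 0.19900661]
```

The wrist view shows the tab top at about (323,223) and the lamp head square to the image, which puts the photometer yaw at about -0.085. I'll lower the fingers to straddle the tab.

Emit:
jog_arm:
  commands:
    - [0.04,[-0.002,0.002,-0.03],0]
    - [0.04,[0,0,-0.03],0]
    - [0.04,[0,0,-0.02],0]
    - [0.04,[0,0,0],0]
    - [0.04,[0,0,0],0]

```text
t: 2.28
tcp_pos: [0.4573, 0.2351, 0.2421]
ee_rot: [0.332, 1.568, -2.896]
ft_force: [-0.3, -0.3, 1.2]
width: 0.648
```

Emit:
jog_arm:
  commands:
    - [0.04,[0,0,-0.02],0]
    - [0.04,[0,0,-0.02],0]
    - [0.04,[0,0,-0.015],0]
    - [0.04,[0,0,-0.011],0]
    - [0.04,[0,0,0],0]

```text
t: 2.7
tcp_pos: [0.4577, 0.2349, 0.1761]
ee_rot: [0.338, 1.569, -2.889]
ft_force: [-0.9, -0.6, 0.2]
width: 0.454
```

```bash
python3 -c "
from h import *
brief(); shot('wrist','w2'); a=shot('scene','s2')[0]; b=shot('side','d2')[0]
cv2.imwrite('pics/c6.png',np.hstack([cv2.resize(a[130:260,310:440],None,fx=3,fy=3),cv2.resize(b[130:260,150:280],None,fx=3,fy=3)])[:,:,::-1])"
```

```text
t 2.7 tcp [0.4577 0.2349 0.1761] jawang 3.0559 x [-0.001 -0.    -1.   ] F [-0.9 -0.6  0.2] w 0.454 j6 -2.81
```

View pics/w2.png

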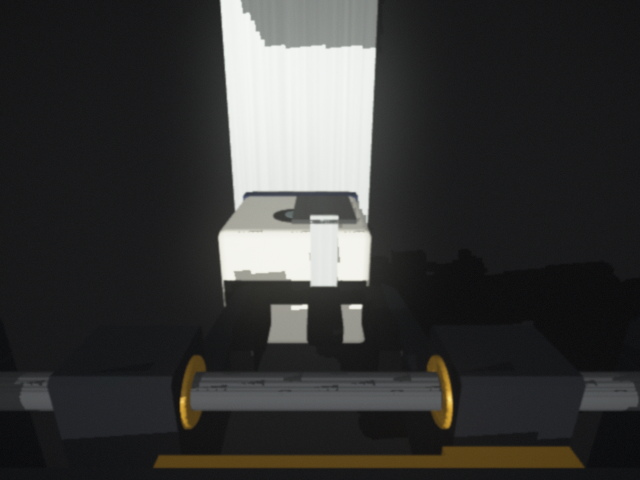

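View pics/c6.png

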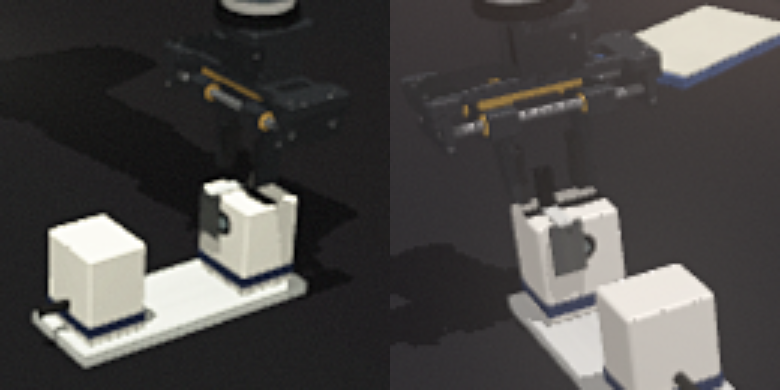

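The tab, near (323,310), sits between the two fingers with clearance on both sides. Now I'll push along photometer +x.

Emit:
jog_arm:
  commands:
    - [0.04,[0.006,-0.0005,0],0]
    - [0.04,[0.006,-0.0005,0],0]
    - [0.04,[0.006,-0.0005,0],0]
    - [0.04,[0.006,-0.0005,0],0]
    - [0.04,[0.006,-0.0005,0],0]

```text
t: 3.27
tcp_pos: [0.4888, 0.2323, 0.177]
ee_rot: [-2.235, 1.571, 0.821]
ft_force: [-2.7, 0.8, 1.8]
width: 0.448
```

Emit:
jog_arm:
  commands:
    - [0.04,[0.003,-0.0003,0],0]
    - [0.04,[0.003,-0.0003,0],0]
    - [0.04,[0.002,-0.0002,0],0]
    - [0.04,[0,0,0],0]
    - [0.04,[0,0,0],0]

```text
t: 3.68
tcp_pos: [0.4962, 0.2314, 0.1766]
ee_rot: [2.808, 1.57, -0.42]
ft_force: [-0.5, -0.4, 0.0]
width: 0.453
```

```bash
python3 -c "
from h import *
brief(); shot('wrist','w3')"
```

```text
t 3.68 tcp [0.4962 0.2314 0.1766] jawang 3.056 x [ 0. -0. -1.] F [-0.5 -0.4  0. ] w 0.453 j6 -2.84
```

View pics/w3.png

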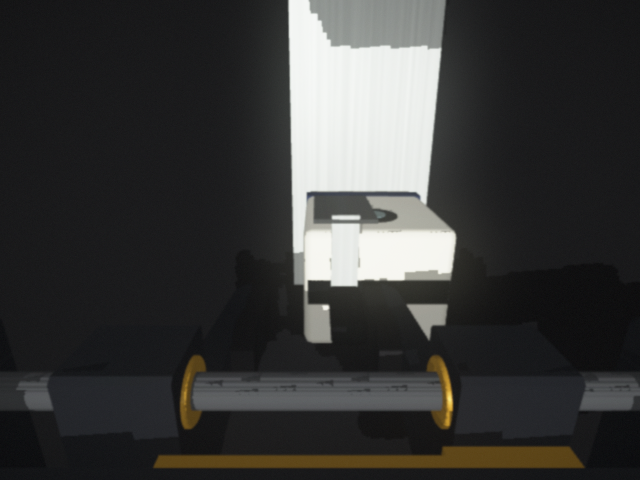

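The blade has crossed the port at (380,215) and now lies on the +x side. I'll continue in small steps to the end stop.

Emit:
jog_arm:
  commands:
    - [0.04,[0.002,-0.0002,0],0]
    - [0.04,[0.002,-0.0002,0],0]
    - [0.04,[0.002,-0.0002,0],0]
    - [0.04,[0,0,0],0]
    - [0.04,[0,0,0],0]

```text
t: 4.15
tcp_pos: [0.5007, 0.2311, 0.1765]
ee_rot: [0.119, 1.567, -3.108]
ft_force: [-5.9, -0.3, 5.0]
width: 0.453
```

Emit:
jog_arm:
  commands:
    - [0.04,[0.002,-0.0002,0],0]
    - [0.04,[0.001,-0.0001,0],0]
    - [0.04,[0.001,-0.0001,0],0]
    - [0.04,[0,0,0],0]
    - [0.04,[0,0,0],0]

```text
t: 4.57
tcp_pos: [0.5014, 0.2311, 0.1761]
ee_rot: [0.123, 1.559, -3.103]
ft_force: [-20.3, 1.5, 15.1]
width: 0.455
```

Emit:
jog_arm:
  commands:
    - [0.04,[-0.004,0.0003,0],0]
    - [0.04,[-0.004,0.0003,0],0]
    - [0.06,[0,0,0.01],0]
    - [0.08,[0,0,0.035],0]
    - [0.088,[0,0,0.04],0]

```text
t: 4.98
tcp_pos: [0.4969, 0.2306, 0.2609]
ee_rot: [0.343, 1.566, -2.884]
ft_force: [0.4, -0.1, 0.8]
width: 0.655
```

Emit:
jog_arm:
  commands:
    - [0.088,[-0.01,-0.01,0.03],0]
    - [0.088,[-0.01,-0.01,0.031],0]
    - [0.088,[-0.01,0,0],0]
    - [0.088,[0,0,0],0]
    - [0.088,[0,0,0],0]

```text
t: 5.4
tcp_pos: [0.468, 0.211, 0.323]
ee_rot: [-2.909, 1.57, 0.147]
ft_force: [0.3, -0.1, 0.0]
width: 0.999
```

```bash
python3 -c "
from h import *
brief(); im=shot('wrist','w4')[0]; cv2.imwrite('pics/c7.png',cv2.resize(im[0:270,230:390],None,fx=3,fy=2.2)[:,:,::-1][:,:])
a=shot('scene','s4')[0]; b=shot('side','d4')[0]
cv2.imwrite('pics/c8.png',np.hstack([cv2.resize(a[160:260,315:415],None,fx=4,fy=4),cv2.resize(b[180:280,180:280],None,fx=4,fy=4)])[:,:,::-1])"
```

```text
t 5.4 tcp [0.468 0.211 0.323] jawang 3.0558 x [ 0.001  0.    -1.   ] F [ 0.3 -0.1  0. ] w 0.999 j6 -2.86
```

View pics/c7.png

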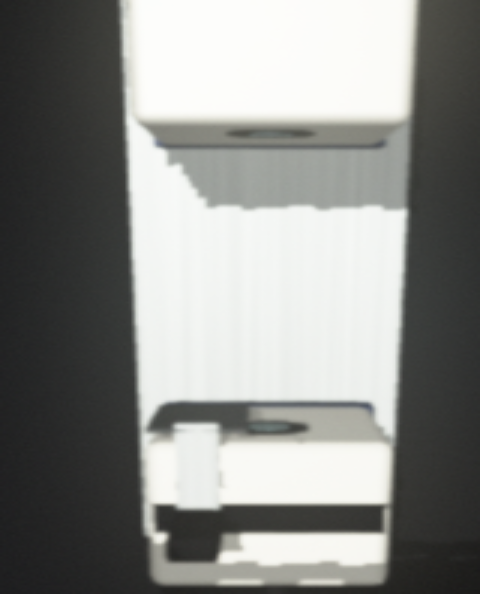

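View pics/c8.png

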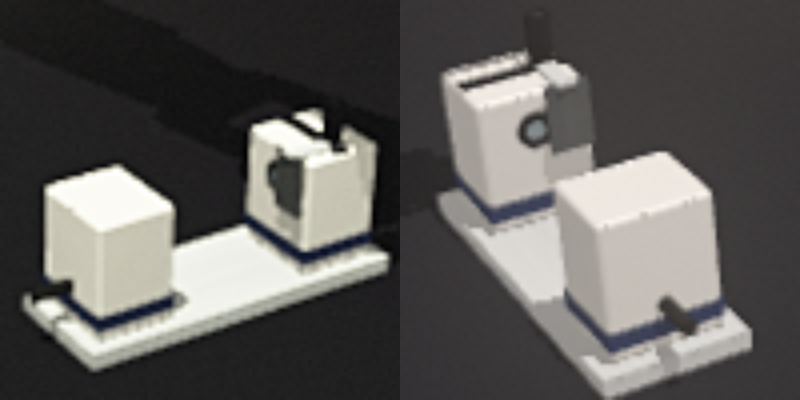

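The port is now fully uncovered in both views: side crop (537,128), and the wrist crop shows the blade on the +x side. Next I'll work out the tab position, beam centre and cell pose.

```bash
python3 - <<'E' | tail -12
from m import *
_,cw=load('w4')
W=lambda x,y:(230-.33+x/3,-.27+y/2.2)
P={}
for n,p in [('detL',(135,122)),('detR',(412,122)),('lampL',(150,443)),('lampR',(390,443))]:
    P[n]=plane(cw,W(*p),.1); print(n,P[n].round(4))
m=sum(P.values())/4; d=(P['lampL']+P['lampR']-P['detL']-P['detR'])/2
print('mid',m,'gap',np.linalg.norm(d),'yaw',-np.arctan2(d[0],d[1]), -np.arctan2(-(P['detL']-P['detR'])[1],(P['detL']-P['detR'])[0]))
print('beamports', plane(cw,W(272,133),.075),plane(cw,W(277,427),.075))
print('tab now',plane(cw,W(195,548),.136))
_,cs4=load('s4');_,cd4=load('d4')
print(tri([cd4,cw],[(180+140/4,180+14/4),W(195,548)]))
E
```

```text
st+x-y [ 0.5081 -0.2315  0.0636] res [0.0014 0.0014] pl [ 0.5086 -0.2327] [ 0.5093 -0.229 ]
st-x-y [ 0.4939 -0.2348  0.0628] res [0. 0.] pl [ 0.4942 -0.235 ] [ 0.4938 -0.2349]
st+x+y [ 0.4997 -0.1953  0.0619] res [0.0008 0.0008] pl [ 0.5004 -0.1952] [ 0.4983 -0.1976]
st-x+y [ 0.4833 -0.2035  0.0643] res [0. 0.] pl [ 0.4816 -0.2027] [ 0.4844 -0.202 ]
detL [0.4871 0.0923 0.1   ]
detR [0.4191 0.0982 0.1   ]
lampL [0.4964 0.2028 0.1   ]
lampR [0.4299 0.2085 0.1   ]
mid [0.45811387 0.15042593 0.1       ] gap 0.11086867027022296 yaw -0.09075576387794534 -0.08632527484887584
beamports [0.45327039 0.09601246 0.075     ] [0.46080346 0.20535923 0.075     ]
tab now [0.4849148  0.23251287 0.136     ]
(array([0.4878252 , 0.23100701, 0.13571597]), [np.float64(0.003289154110121433), np.float64(0.003289154110121392)])
```

Emit:
jog_arm:
  commands:
    - [0.088,[0.002,-0.0216,0],-0.125]
    - [0.088,[0.002,-0.0216,0],-0.125]
    - [0.088,[0.002,-0.0216,0],-0.125]
    - [0.088,[0.002,-0.0216,0],-0.125]
    - [0.088,[0.002,-0.0216,0],-0.125]

```text
t: 5.97
tcp_pos: [0.478, 0.1023, 0.3213]
ee_rot: [0.711, 1.568, 3.136]
ft_force: [0.8, 0.5, 0.4]
width: 1.003
```

Emit:
jog_arm:
  commands:
    - [0.088,[0.002,-0.0216,0],-0.125]
    - [0.088,[0.002,-0.0216,0],-0.125]
    - [0.088,[0.002,-0.0216,0],-0.125]
    - [0.088,[0.002,-0.0216,0],-0.125]
    - [0.088,[0.002,-0.0216,0],-0.125]

```text
t: 6.38
tcp_pos: [0.488, -0.0059, 0.3214]
ee_rot: [1.091, 1.568, 2.891]
ft_force: [0.3, 0.1, -0.3]
width: 0.999
```

Emit:
jog_arm:
  commands:
    - [0.088,[0.002,-0.0216,-0.005],-0.125]
    - [0.088,[0.002,-0.0216,-0.005],-0.125]
    - [0.088,[0.002,-0.0216,-0.005],-0.125]
    - [0.088,[0.002,-0.0216,-0.005],-0.125]
    - [0.088,[0.002,-0.0216,-0.005],-0.125]

```text
t: 6.8
tcp_pos: [0.4979, -0.1139, 0.2961]
ee_rot: [1.515, 1.568, 2.69]
ft_force: [0.8, -0.2, -0.3]
width: 0.996
```

Emit:
jog_arm:
  commands:
    - [0.088,[0.002,-0.0216,-0.005],-0.125]
    - [0.088,[0.002,-0.0216,-0.005],-0.125]
    - [0.088,[0.002,-0.0216,-0.005],-0.125]
    - [0.088,[0.002,-0.0216,-0.005],-0.125]
    - [0.088,[0.002,-0.0216,-0.005],-0.125]

```text
t: 7.22
tcp_pos: [0.5079, -0.2219, 0.2708]
ee_rot: [1.966, 1.568, 2.516]
ft_force: [0.6, 0.5, 0.2]
width: 0.996
```

Emit:
jog_arm:
  commands:
    - [0.088,[0.002,-0.0216,-0.005],-0.125]
    - [0.088,[0,-0.0216,-0.005],-0.125]
    - [0.088,[0,0,-0.01],-0.026]
    - [0.088,[0,0,0],0]
    - [0.088,[0,0,0],0]

```text
t: 7.63
tcp_pos: [0.5095, -0.2637, 0.2508]
ee_rot: [2.144, 1.567, 2.425]
ft_force: [0.2, 1.2, -0.5]
width: 1.001
```

```bash
python3 -c "
from h import *
brief(); shot('wrist','w5')"
```

```text
t 7.63 tcp [ 0.5095 -0.2637  0.2508] jawang 0.281 x [-0.003  0.003 -1.   ] F [ 0.2  1.2 -0.5] w 1.001 j6 -0.97
```

View pics/w5.png

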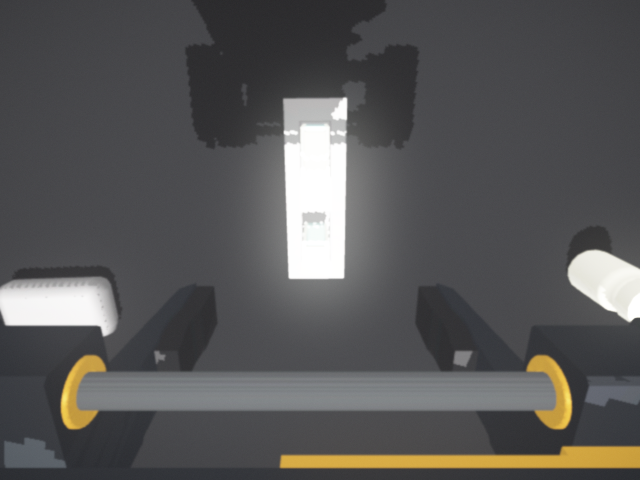

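```bash
python3 -c "
from h import *
im,_=load('w5'); g=im[85:290,270:360].astype(float); g=np.clip((g-170)*3,0,255).astype(np.uint8); cv2.imwrite('pics/c9.png',cv2.resize(np.hstack([im[85:290,270:360],g]),None,fx=4,fy=2.9,interpolation=cv2.INTER_CUBIC)[:,:,::-1])"
```

```text
(no output)
```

View pics/c9.png

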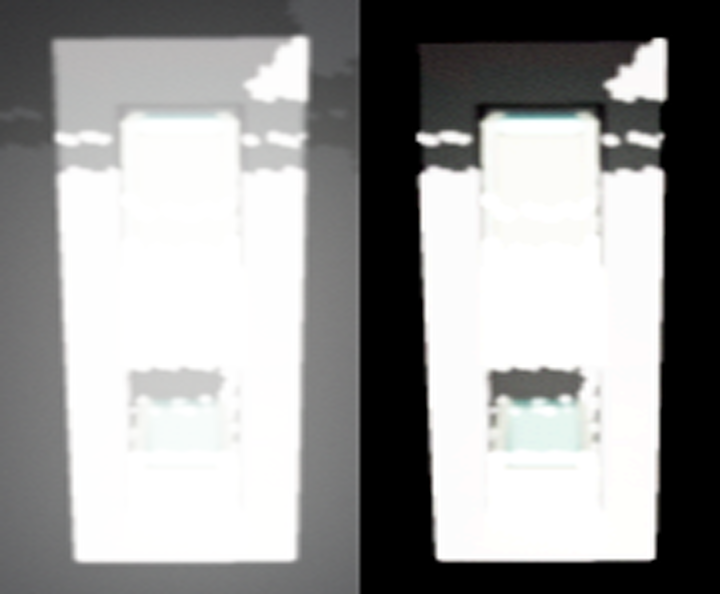

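```bash
python3 - <<'E' | tail -9
from m import *
_,cw=load('w5')
W=lambda x,y:(270-.4+x/4,85-.4+y/2.9)
a=plane(cw,W(120,113),.058);b=plane(cw,W(240,113),.058);print('cell top +y corners',a,b,np.linalg.norm(a-b),np.arctan2(*(b-a)[1::-1]))
u=(b-a)/np.linalg.norm(b-a);v=np.array([-u[1],u[0],0]);print('centre',(a+b)/2-.02*v)
a=plane(cw,W(53,38),.018);b=plane(cw,W(308,38),.018);c=plane(cw,W(75,560),.018);d=plane(cw,W(297,560),.018)
print('rack',a,b,c,d); mt=(a+b)/2;mb=(c+d)/2;L=mt-mb;print('len',np.linalg.norm(L),'yaw',np.arctan2(-L[0],L[1]),np.arctan2(*(b-a)[1::-1]))
print('rackc',(mt+mb)/2,'well+',(mt+mb)/2+L/np.linalg.norm(L)*.038, 'stopper ctr scene/side', [.4962,-.2163])
E
```

```text
st+x-y [ 0.5081 -0.2315  0.0636] res [0.0014 0.0014] pl [ 0.5086 -0.2327] [ 0.5093 -0.229 ]
st-x-y [ 0.4939 -0.2348  0.0628] res [0. 0.] pl [ 0.4942 -0.235 ] [ 0.4938 -0.2349]
st+x+y [ 0.4997 -0.1953  0.0619] res [0.0008 0.0008] pl [ 0.5004 -0.1952] [ 0.4983 -0.1976]
st-x+y [ 0.4833 -0.2035  0.0643] res [0. 0.] pl [ 0.4816 -0.2027] [ 0.4844 -0.202 ]
cell top +y corners [ 0.47682311 -0.19723985  0.058     ] [ 0.49712156 -0.19138848  0.058     ] 0.021125000476023656 0.28065813092695174
centre [ 0.4925121  -0.21353163  0.058     ]
rack [ 0.45768305 -0.1839508   0.018     ] [ 0.50608224 -0.17000513  0.018     ] [ 0.50165541 -0.33376267  0.018     ] [ 0.55070988 -0.31957812  0.018     ]
len 0.15610994308869566 yaw 0.2877280046875076 0.2805394763534705
rackc [ 0.50403265 -0.25182418  0.018     ] well+ [ 0.49324922 -0.21538632  0.018     ] stopper ctr scene/side [0.4962, -0.2163]
```

The long cell's top runs from (300,124) to (330,124) in the wrist view. The cell sits at about (0.494, -0.215) with yaw 0.28 and stopper height 0.063, which matches the text. Descending.

Emit:
jog_arm:
  commands:
    - [0.06,[-0.0055,0.0167,-0.01],0]
    - [0.06,[-0.005,0.016,-0.02],0]
    - [0.06,[-0.005,0.016,-0.03],0]
    - [0.06,[0,0,-0.03],0]
    - [0.06,[0,0,0],0]

```text
t: 8.1
tcp_pos: [0.4917, -0.2119, 0.1578]
ee_rot: [2.227, 1.561, 2.51]
ft_force: [-1.2, 0.6, -0.4]
width: 0.684
```

```bash
python3 -c "
from h import *
brief(); im=shot('wrist','w6')[0]; a=shot('scene','s6')[0]; b=shot('side','d6')[0]
cv2.imwrite('pics/c10.png',np.hstack([cv2.resize(a[215:315,200:300],None,fx=4,fy=4),cv2.resize(b[250:350,300:400],None,fx=4,fy=4)])[:,:,::-1])"
```

```text
t 8.1 tcp [ 0.4917 -0.2119  0.1578] jawang 0.2831 x [-0.008  0.005 -1.   ] F [-1.2  0.6 -0.4] w 0.684 j6 -0.91
```

View pics/c10.png

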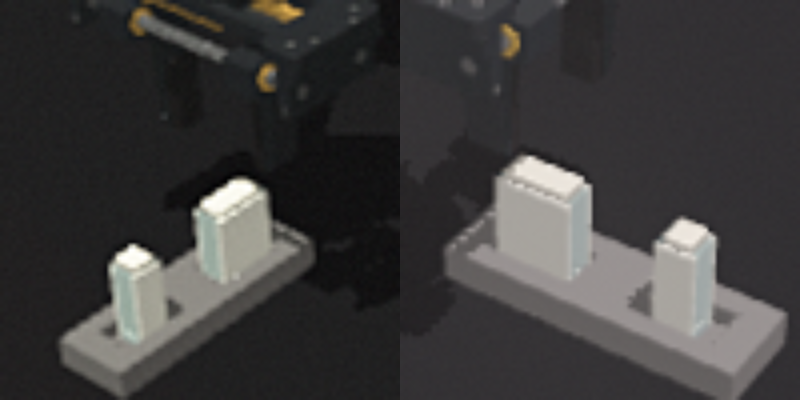

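View pics/w6.png

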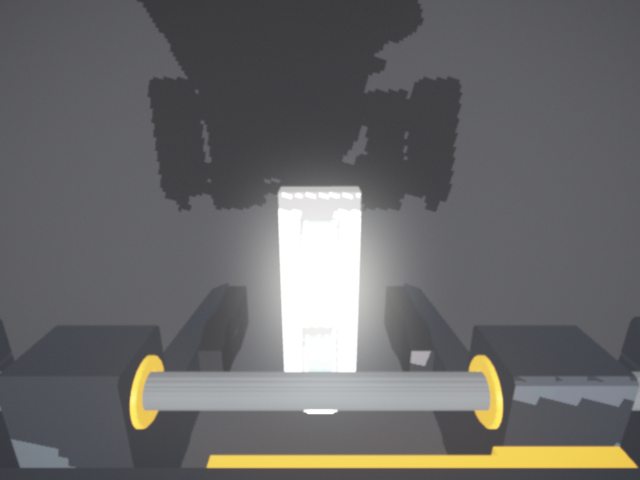

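The cell (columns 303–337) is centred between the fingers (248 and 385). Continuing down.

Emit:
jog_arm:
  commands:
    - [0.05,[0,0,-0.02],0]
    - [0.05,[0,0,-0.02],0]
    - [0.05,[0,0,-0.016],0]
    - [0.05,[0,0,-0.012],0]
    - [0.05,[0,0,0],0]

```text
t: 8.67
tcp_pos: [0.4945, -0.2156, 0.0943]
ee_rot: [2.295, 1.57, 2.575]
ft_force: [-0.0, 0.7, 0.2]
width: 0.57
```

```bash
python3 -c "
from h import *
brief(); im=shot('wrist','w7')[0]; a=shot('scene','s7')[0]; b=shot('side','d7')[0]
cv2.imwrite('pics/c11.png',np.hstack([cv2.resize(a[215:315,200:300],None,fx=4,fy=4),cv2.resize(b[250:350,300:400],None,fx=4,fy=4)])[:,:,::-1])"
```

```text
t 8.67 tcp [ 0.4945 -0.2156  0.0943] jawang 0.2799 x [-0.001  0.    -1.   ] F [-0.   0.7  0.2] w 0.57 j6 -0.91
```

View pics/c11.png

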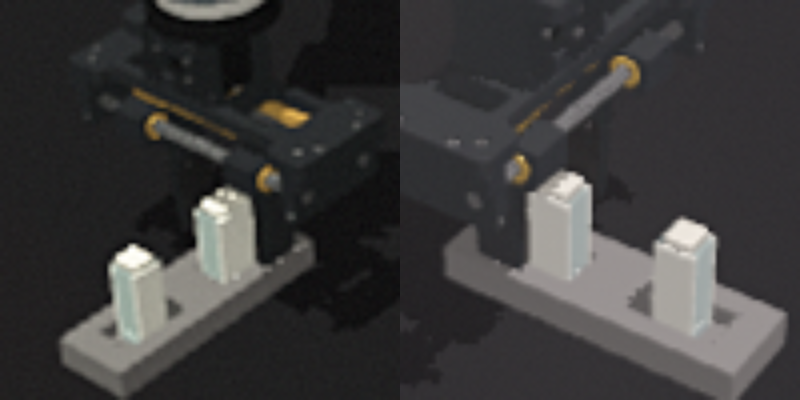

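View pics/w7.png

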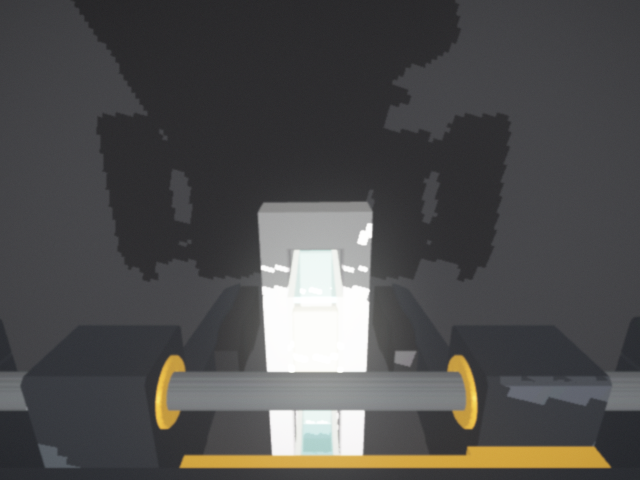

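```bash
python3 - <<'E'
from h import *
im,cw=load('w7'); g=im[235:375,270:360]; cv2.imwrite('pics/c12.png',cv2.resize(np.hstack([g,np.clip((g.astype(float)-190)*4,0,255).astype(np.uint8)]),None,fx=4,fy=4,interpolation=cv2.INTER_CUBIC)[:,:,::-1])
o,R=st()
for p,z in [((290,300),.058),((343,300),.058),((293,307),.063),((338,307),.063),((291,251),.018),((340,251),.018)]:
    q=plane(cw,p,z); print(p,q.round(4),'tool',(R.T@(q-o['tcp_pos'])).round(4))
E
```

```text
(290, 300) [ 0.4793 -0.2002  0.058 ] tool [ 0.0382  0.0199 -0.0112]
(343, 300) [ 0.4973 -0.195   0.058 ] tool [0.0382 0.0199 0.0076]
(293, 307) [ 0.4806 -0.1997  0.063 ] tool [ 0.0332  0.02   -0.0098]
(338, 307) [ 0.4954 -0.1955  0.063 ] tool [0.0332 0.02   0.0055]
(291, 251) [ 0.4765 -0.198   0.018 ] tool [ 0.0782  0.0229 -0.0133]
(340, 251) [ 0.4978 -0.1918  0.018 ] tool [0.0782 0.0229 0.0088]
```

View pics/c12.png

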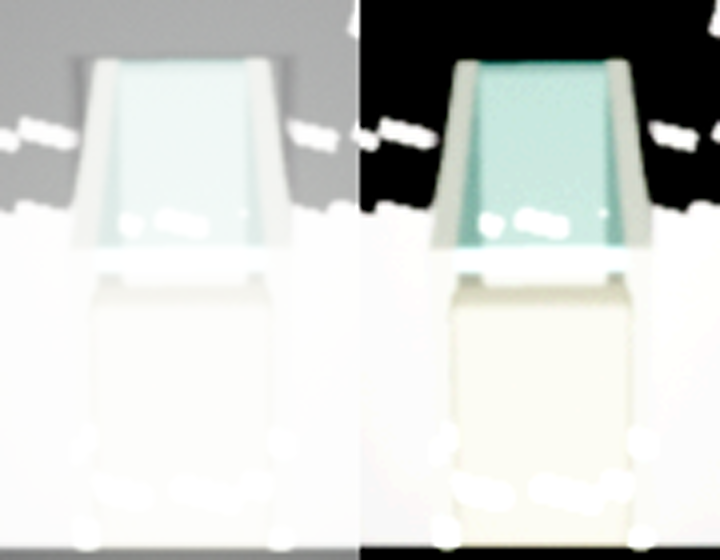

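The cell top edge is at row 297, columns 288–342. The cell is centred under the tool within about 1.5 mm, so I'll go down 4 mm and close.

Emit:
jog_arm:
  commands:
    - [0.05,[-0.001,0,-0.004],0]
    - [0.05,[0,0,0],0]
    - [0.03,[0,0,0],0]
    - [0.02,[0,0,0],0]
    - [0.01,[0,0,0],0]

```text
t: 9.23
tcp_pos: [0.4936, -0.2155, 0.091]
ee_rot: [-0.894, 1.57, -0.614]
ft_force: [-0.7, 0.2, -0.0]
width: 0.364
```

Emit:
jog_arm:
  commands:
    - [0.0,[0,0,0],0]
    - [0.0,[0,0,0],0]
    - [0.0,[0,0,0],0]
    - [0.0,[0,0,0],0]
    - [0.0,[0,0,0],0]

```text
t: 9.65
tcp_pos: [0.4936, -0.2154, 0.0908]
ee_rot: [-0.648, 1.571, -0.368]
ft_force: [-0.9, -0.3, 1.5]
width: 0.224
```

```bash
python3 -c "
from h import *
brief(); print(.0881*env.get_obs()['width'])"
```

```text
t 9.65 tcp [ 0.4936 -0.2154  0.0908] jawang 0.28 x [ 0. -0. -1.] F [-0.9 -0.3  1.5] w 0.224 j6 -0.91
0.019728911261925705
```

Emit:
jog_arm:
  commands:
    - [0.0,[0,0,0.01],0]
    - [0.0,[0,0,0.015],0]
    - [0.0,[0,0,0.02],0]
    - [0.0,[0,0,0.03],0]
    - [0.0,[0,0,0.03],0]

```text
t: 10.07
tcp_pos: [0.4928, -0.2149, 0.1966]
ee_rot: [2.242, 1.569, 2.522]
ft_force: [0.1, -0.6, -0.5]
width: 0.229
```

Emit:
jog_arm:
  commands:
    - [0.0,[0,0,0.025],0]
    - [0.0,[0,0,0.02],0]
    - [0.0,[0,0,0],0]
    - [0.0,[0,0,0],0]
    - [0.0,[0,0,0],0]

```text
t: 10.48
tcp_pos: [0.4929, -0.215, 0.2398]
ee_rot: [2.25, 1.569, 2.53]
ft_force: [-0.7, 0.8, -0.8]
width: 0.22
```

```bash
python3 -c "
from h import *
brief(); im=shot('wrist','w8')[0]; a=shot('scene','s8')[0]; b=shot('side','d8')[0]
cv2.imwrite('pics/c13.png',np.hstack([cv2.resize(a[185:315,190:320],None,fx=3,fy=3),cv2.resize(b[200:330,290:420],None,fx=3,fy=3)])[:,:,::-1])"
```

```text
t 10.48 tcp [ 0.4929 -0.215   0.2398] jawang 0.28 x [-0.001  0.001 -1.   ] F [-0.7  0.8 -0.8] w 0.22 j6 -0.91
```

View pics/c13.png

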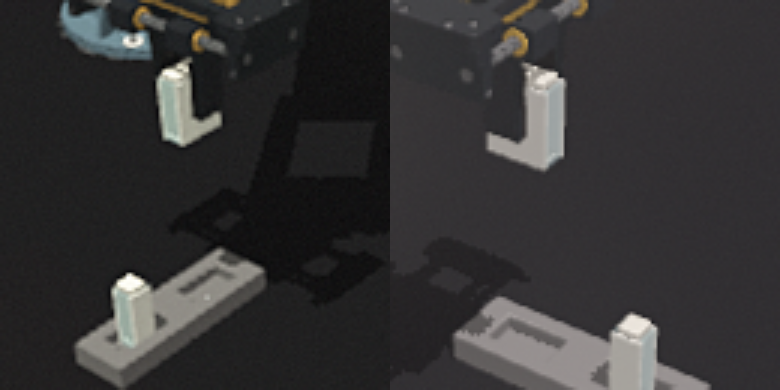

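View pics/w8.png

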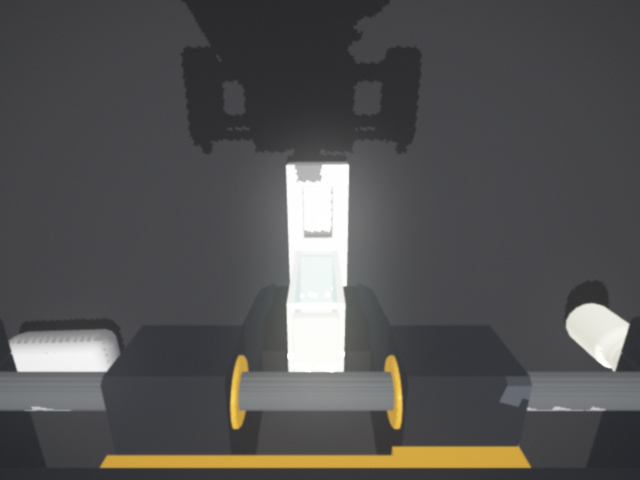

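```bash
python3 - <<'E'
from h import *
im,cw=load('w8'); g=im[240:330,275:360]; cv2.imwrite('pics/c14.png',cv2.resize(np.hstack([g,np.clip((g.astype(float)-190)*4,0,255).astype(np.uint8)]),None,fx=4.5,fy=4.5,interpolation=cv2.INTER_CUBIC)[:,:,::-1])
E
```

```text
(no output)
```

View pics/c14.png

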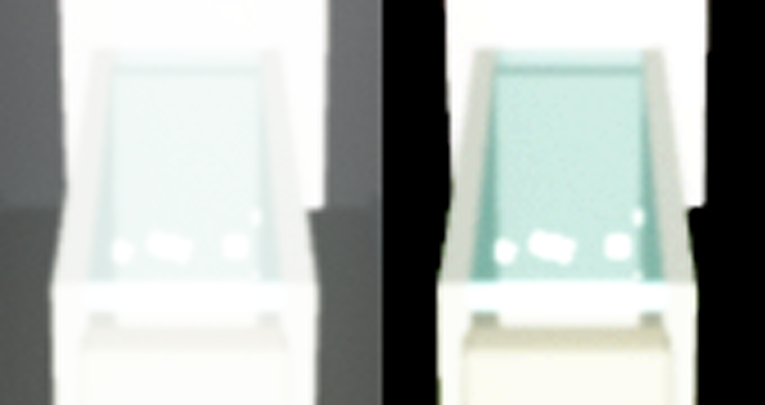

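```bash
python3 - <<'E'
from h import *
im,cw=load('w8'); o,R=st()
zt=o['tcp_pos'][2]
for p,d in [((286.5,302.3),.0328),((345.7,302.3),.0328),((295.7,250.3),.0828),((337.9,250.3),.0828)]:
    q=plane(cw,p,zt-d); print((R.T@(q-o['tcp_pos'])).round(4))
im,cw=load('w7')
E
```

```text
[ 0.0329  0.0193 -0.0111]
[0.0328 0.0193 0.0094]
[ 0.0829  0.019  -0.0104]
[0.0828 0.019  0.0096]
```

Emit:
jog_arm:
  commands:
    - [0.0,[-0.002,0.012,0],-0.02]
    - [0.0,[-0.002,0.02,0],-0.025]
    - [0.0,[-0.002,0.025,0],-0.025]
    - [0.0,[-0.002,0.025,0],-0.025]
    - [0.0,[-0.002,0.025,0],-0.025]

```text
t: 11.05
tcp_pos: [0.4827, -0.1073, 0.2394]
ee_rot: [2.502, 1.568, 2.659]
ft_force: [-0.5, 0.4, -0.9]
width: 0.224
```

Emit:
jog_arm:
  commands:
    - [0.0,[-0.002,0.025,0],-0.025]
    - [0.0,[-0.002,0.025,0],-0.025]
    - [0.0,[-0.002,0.025,0],-0.025]
    - [0.0,[-0.002,0.025,0],-0.025]
    - [0.0,[-0.002,0.025,0],-0.025]

```text
t: 11.47
tcp_pos: [0.4727, 0.0179, 0.2396]
ee_rot: [2.882, 1.569, 2.916]
ft_force: [0.1, -0.3, -0.4]
width: 0.222
```

Emit:
jog_arm:
  commands:
    - [0.0,[-0.002,0.025,0],-0.025]
    - [0.0,[-0.002,0.025,0],-0.025]
    - [0.0,[-0.003,0.025,0],-0.025]
    - [0.0,[-0.003,0.025,0],-0.025]
    - [0.0,[-0.003,0.02,0],-0.02]

```text
t: 11.88
tcp_pos: [0.4596, 0.1382, 0.2396]
ee_rot: [3.137, 1.569, 3.051]
ft_force: [-0.1, -0.6, -0.2]
width: 0.226
```

Emit:
jog_arm:
  commands:
    - [0.0,[-0.001,0.015,0],-0.002]
    - [0.0,[0,0,0],0]
    - [0.0,[0,0,0],0]
    - [0.0,[0,0,0],0]
    - [0.0,[0,0,0],0]

```text
t: 12.3
tcp_pos: [0.4595, 0.1508, 0.2403]
ee_rot: [-2.669, 1.57, -2.757]
ft_force: [-0.6, 0.9, -0.6]
width: 0.226
```

```bash
python3 -c "
from h import *
brief(); im=shot('wrist','w9')[0]; a=shot('scene','s9')[0]; b=shot('side','d9')[0]
cv2.imwrite('pics/c15.png',np.hstack([cv2.resize(a[120:250,310:440],None,fx=3,fy=3),cv2.resize(b[130:280,160:290],None,fx=3,fy=2.6)])[:,:,::-1])"
```

```text
t 12.3 tcp [0.4595 0.1508 0.2403] jawang -0.0878 x [-0.001 -0.    -1.   ] F [-0.6  0.9 -0.6] w 0.226 j6 0.16
```

View pics/c15.png

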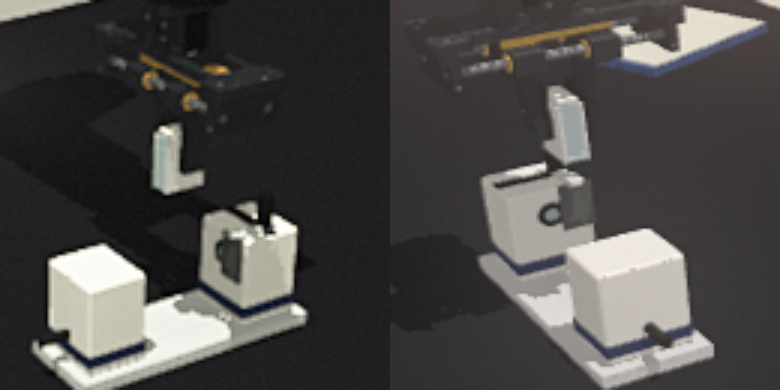

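View pics/w9.png

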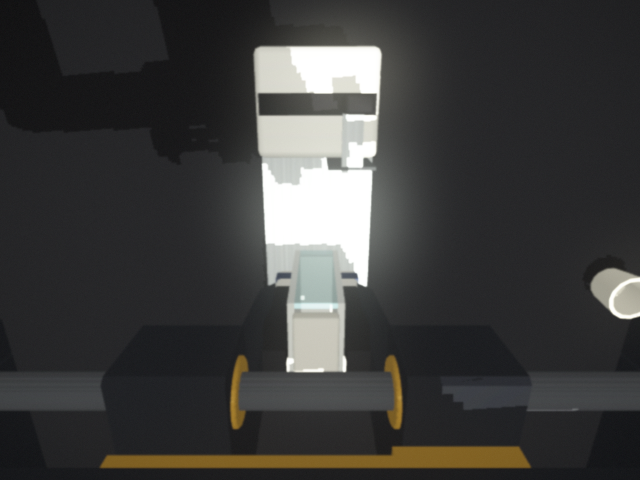

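```bash
python3 - <<'E'
from h import *
im,cw=load('w9'); o,R=st()
for p,z in [((257.5,157),.1),((379,157),.1),((255,47),.1),((381,47),.1),((258,104),.1),((377,104),.1),((262,170),.012),((372,170),.012),((267,275),.012),((370,275),.012)]:
    q=plane(cw,p,z); print(p,q.round(4),(R.T@(q-o['tcp_pos'])).round(4)[1:])
g=im[30:300,240:390]; cv2.imwrite('pics/c16.png',cv2.resize(g,None,fx=4,fy=2.2,interpolation=cv2.INTER_CUBIC)[:,:,::-1])
E
```

```text
(257.5, 157) [0.4286 0.209  0.1   ] [ 0.0551 -0.036 ]
(379, 157) [0.4994 0.2027 0.1   ] [0.0551 0.0351]
(255, 47) [0.4353 0.2669 0.1   ] [ 0.1134 -0.0345]
(381, 47) [0.5026 0.261  0.1   ] [0.1134 0.0331]
(258, 104) [0.4329 0.2381 0.1   ] [ 0.0845 -0.0343]
(377, 104) [0.4994 0.2322 0.1   ] [0.0845 0.0324]
(262, 170) [0.4164 0.1881 0.012 ] [ 0.0332 -0.0464]
(372, 170) [0.5068 0.1801 0.012 ] [0.0333 0.0444]
(267, 275) [0.4082 0.0933 0.012 ] [-0.0618 -0.0462]
(370, 275) [0.5011 0.0852 0.012 ] [-0.0618  0.0471]
```

View pics/c16.png

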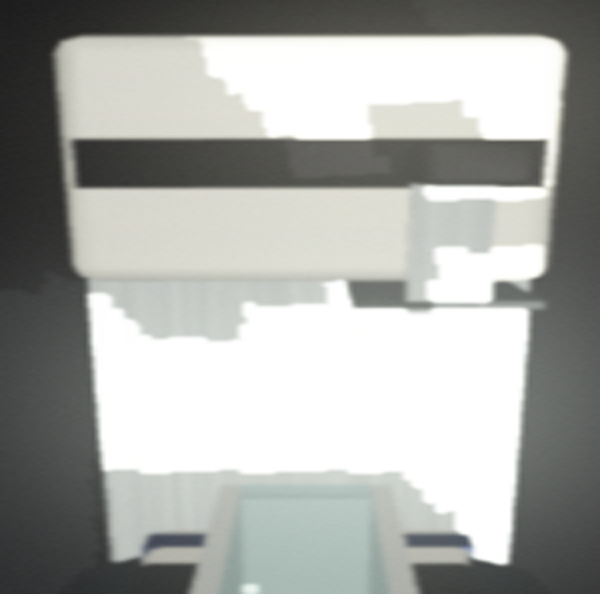

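In the wrist view the lamp front edge is at row 157, columns 258–379. In the tool frame that face is 55 mm from the tool, centred within 0.5 mm and square. Descending.

Emit:
jog_arm:
  commands:
    - [0.0,[0,0.0005,-0.01],0]
    - [0.0,[0,0,-0.015],0]
    - [0.0,[0,0,-0.015],0]
    - [0.0,[0,0,-0.015],0]
    - [0.0,[0,0,-0.01],0]

```text
t: 12.87
tcp_pos: [0.4587, 0.1518, 0.1737]
ee_rot: [-2.967, 1.569, -3.055]
ft_force: [-0.2, -0.1, -0.2]
width: 0.224
```

Emit:
jog_arm:
  commands:
    - [0.0,[0,0,-0.012],0]
    - [0.0,[0,0,-0.012],0]
    - [0.0,[0,0,-0.01],0]
    - [0.0,[0,0,-0.006],0]
    - [0.0,[0,0,0],0]

```text
t: 13.28
tcp_pos: [0.4586, 0.152, 0.1342]
ee_rot: [-2.977, 1.568, -3.064]
ft_force: [-0.5, -0.1, -0.8]
width: 0.222
```

Emit:
jog_arm:
  commands:
    - [0.0,[0,0,-0.002],0]
    - [0.0,[0,0,0],0]
    - [0.0,[0,0,0],0]
    - [0.0,[0,0,0],0]
    - [0.0,[0,0,0],0]

```text
t: 13.7
tcp_pos: [0.4598, 0.1522, 0.1342]
ee_rot: [0.179, 1.57, 0.092]
ft_force: [0.1, 0.5, -1.4]
width: 0.223
```

```bash
python3 -c "
from h import *
brief(); im=shot('wrist','w10')[0]; a=shot('scene','s10')[0]; b=shot('side','d10')[0]
cv2.imwrite('pics/c17.png',np.hstack([cv2.resize(a[160:260,315:415],None,fx=4,fy=5,interpolation=cv2.INTER_CUBIC),cv2.resize(b[175:275,180:280],None,fx=4,fy=5,interpolation=cv2.INTER_CUBIC)])[:,:,::-1])"
```

```text
t 13.7 tcp [0.4598 0.1522 0.1342] jawang -0.087 x [ 0.001  0.    -1.   ] F [ 0.1  0.5 -1.4] w 0.223 j6 0.16
```

View pics/c17.png

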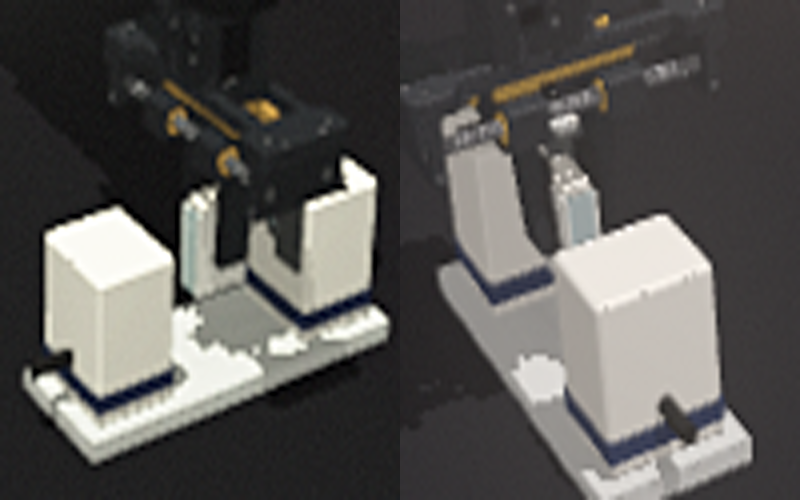

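View pics/w10.png

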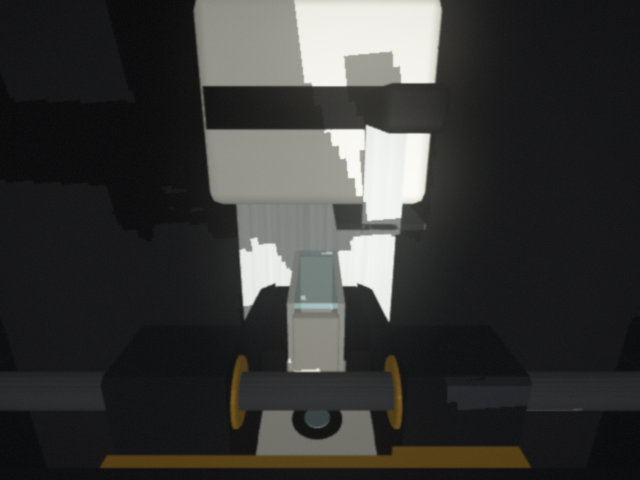

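```bash
python3 - <<'E'
from h import *
brief()
im,cw=load('w10'); o,R=st(); T=o['tcp_pos']
for n,p,z in [('lampfL',(211,203),.1),('lampfR',(427,203),.1),('slotL',(204,107),.1),('slotR',(440,107),.1),('tabtop',(416,108),.136),('celltopL',(288,304),T[2]-.0328),('celltopR',(344.5,304),T[2]-.0328),('cellbotL',(297,250.5),T[2]-.0828),('cellbotR',(337,250.5),T[2]-.0828)]:
    q=plane(cw,p,z); print(n,q.round(4),(R.T@(q-T)).round(4))
# detector port: intersect with vertical plane at tool y=-0.055
q,d=ray(cw,(317.5,420)); a=R.T@(q-T); b=R.T@d; s=(-.055-a[1])/b[1]; print('detport tool',a+b*s,'world',T+R@(a+b*s))
E
```

```text
t 13.85 tcp [0.4596 0.1521 0.134 ] jawang -0.0869 x [ 0.  0. -1.] F [-0.1  0.1 -1.1] w 0.223 j6 0.16
lampfL [0.4297 0.2093 0.1   ] [ 0.0339  0.0544 -0.0347]
lampfR [0.4982 0.2033 0.1   ] [0.034  0.0543 0.034 ]
slotL [0.4328 0.2382 0.1   ] [ 0.0339  0.0834 -0.0342]
slotR [0.5019 0.2321 0.1   ] [0.034  0.0834 0.0352]
tabtop [0.4858 0.2335 0.136 ] [-0.002   0.0833  0.019 ]
celltopL [0.4503 0.1718 0.1012] [ 0.0328  0.0188 -0.011 ]
celltopR [0.4697 0.1701 0.1012] [0.0328 0.0188 0.0085]
cellbotL [0.4511 0.172  0.0512] [ 0.0828  0.019  -0.0102]
cellbotR [0.4699 0.1703 0.0512] [0.0828 0.019  0.0086]
detport tool [ 0.05578717 -0.055      -0.00063375] world [0.45422318 0.09740996 0.07817126]
```

Emit:
jog_arm:
  commands:
    - [0.0,[0,0,-0.001],0]
    - [0.0,[0,0,0],0]
    - [0.0,[0,0,0],0]
    - [0.0,[0,0,0],0]
    - [0.0,[0,0,0],0]

```text
t: 14.27
tcp_pos: [0.4595, 0.1521, 0.1327]
ee_rot: [-2.948, 1.571, -3.035]
ft_force: [0.3, -0.4, -1.6]
width: 0.221
```

Emit:
jog_arm:
  commands:
    - [0.0,[0,0,0],0]
    - [0.0,[0,0,0],0]
    - [0.0,[0,0,0],0]
    - [0.0,[0,0,0],0]
    - [0.0,[0,0,0],0]

```text
t: 14.68
tcp_pos: [0.4595, 0.1521, 0.1327]
ee_rot: [-0.28, 1.571, -0.366]
ft_force: [-0.5, 0.0, -1.2]
width: 0.221
```

```bash
python3 -c "
from h import *
brief(); print(np.abs(env.get_obs()['joint_vel']).max()); a=shot('scene','s11')[0]"
```

```text
t 14.68 tcp [0.4595 0.1521 0.1327] jawang -0.087 x [ 0. -0. -1.] F [-0.5  0.  -1.2] w 0.221 j6 0.16
0.0013917842879565979
```

View pics/s11.png

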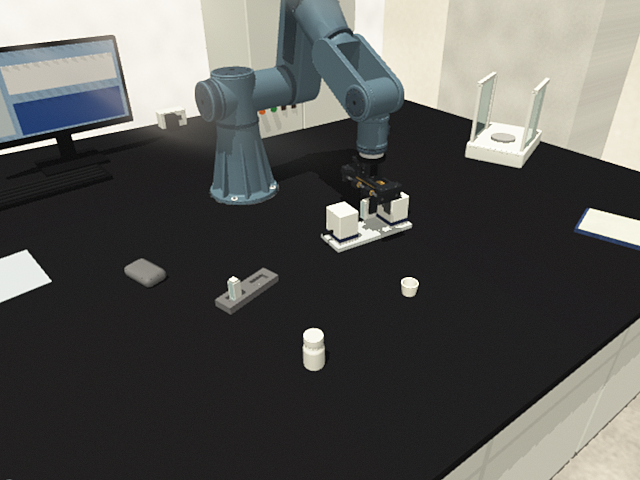

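The cell is in the gap at (365,209). The short cell (234,288), the mouse, the bottle and the crucible look unmoved, and the arm is steady. Handing in.

```bash
python3 -c "
from h import *
print(env.sign_off())"
```

```text
the job is handed in; nothing more can be done
None
```

I opened the shutter, then lifted the long cell out of the rack by its frosted faces. The arm is now holding it upright in the beam, and I handed the job in at about 14.7 s of the 53 s allowed.

**Shutter:** I pushed it along photometer +x until it met the end stop (20 N sideways and 15 N upward at the wrist). The tab ended about 20 mm to the +x side of the lamp head's centre. Two cameras showed the port fully uncovered.

**Grip:** The fingers closed to about 20 mm, which matches the frosted faces. They reach down the sides of the cell and clear the narrower stopper.

**Final checks:**

| Check | Result |
|---|---|
| Cell off the beam axis, sideways | about 1 mm or less |
| Cell off the midpoint between the heads | about 1 mm |
| Middle of the cell above the bench | about 75 mm |
| Angle to the beam | square within about 0.5° |
| Arm motion | at rest |
| Contact | wrist force 1–2 N, about the cell's own weight |

The last scene picture shows the short cell, bottle, crucible and mouse where they started.

**Disagreements:**
- The fixed cameras and the wrist camera differed by 2–3 mm on absolute positions. I relied on wrist views that showed the cell and the photometer together, plus the grip itself.
- The wrist camera put the detector port at about 78 mm instead of the stated 75 mm. I kept 75 mm, because that ray depends on an assumed distance.

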